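# Weigh out small onions from a sauce boat

## Robot

A 6-joint arm with a two-finger parallel gripper is mounted at the origin on a cart in front of the work surface, level with it; the furniture and walls round the work are solid. World frame = base frame: x ahead of the robot, y to its left, z up, the work surface at z = 0. Lengths are in m, angles in degrees, forces in N, time in s.
With the tool pointing down it reaches from about 0.325 to 0.9 m from the base axis. Payload 6.1 kg.
Tool frame: the origin (TCP) lies at the very end of the fingers, on their centre line; the grasp point (between the pads) lies 19 mm behind it; z points along the fingers, y is the line along which they close (so a half turn about z gives the same grasp; the last joint's range is limited). The gripper opens to 85 mm and grips with 20 to 120 N. Pads are 22 mm wide; open, the fingers measure 114 mm over their backs; the gripper's body (76 mm by 85 mm) begins 54 mm behind the grasp point. The pads swing forward as they close: fully open they stand 13 mm farther back than shut.
Start: joints at [-81.652, 12.628, 87.462, -0, 79.91, -7.225], TCP at [0.168, -0.602, 0.231] pointing down, gripper open.
Joint ranges: [-170.65, 170.65], [-52.31, 119.04], [5.05, 147.46], [-71.25, 251.25], [11.57, 151.72], [-153.62, 153.62]. Speed limits (degrees/s): [147.25, 147.25, 172.46, 180, 180, 180].

## Interface

Orientations are given as a 3x3 rotation matrix whose columns are the frame's x, y, z axes.
In Python, from bench import ctrl gives the robot as it stands. The module is installed in compiled form; this text tells all that it offers.
- The arm moves only by the tool carry_out, never from a script. Its argument "targets" is a list that holds one entry, the list of rows, each a list of 7 numbers: the shift along the tool's x, y, z in cm, then the turn, a rotation vector about the tool's x, y, z in degrees, then the finger opening in cm, from 0 to 8.54. A call has 1 to 20 rows; each row is the pose to reach, as a shift and turn from the pose commanded when the call began, along the tool's axes at that moment; what a row does not reach only later rows make up. A row lasts 1/12 s, in which the tool goes at most 41.7 mm and 7.16 degrees, less where a joint would pass 70% of its speed; a pose out of reach is approached as far as the arm can. A call with a gripper value outside its range is refused whole. The fingers move at their own pace and stop on an object; "force" is the grip in N (left out, the last holds). Time passes only in rows, so rows that repeat a pose let the fingers close. It gives the time, the measured TCP pose, the force, the opening and the grip force at its end, in the units of the state.
- ctrl.read_state(): the state, without advancing time (a new reading comes with each control period).
- ctrl.capture(name): name is "side" or "top"; returns the picture (400x640x3 uint8, red, green, blue); there is no depth.
- ctrl.calibration(name): a dict with "fov_y" (degrees; the focal length in pixels is half the picture's height over the tangent of half this angle, whatever the lens; pixels are square), "cx", "cy" (the principal point, pixels), "dist_coeffs" ([k1, k2, p1, p2, k3] as OpenCV has them; the pictures are not rectified), "R" (3x3) and "t" (3): a world point X has camera coordinates R X + t. Camera axes: x right, y down, z forward; pixel columns grow to the right and rows downward; lengths in m; the calibration is good to about 2 mm. A picture is of the moment at which its call begins. calibration takes no time and is no camera call.
- ctrl.sign_off(): hands the job in; it is judged then, once.
The state is a dict: "time_s": time; "q": joint angles; "joint_vel": joint speeds; "joint_efforts": joint torques, N m; "position": TCP position; "ee_rot": TCP orientation; "force": force on the tool from outside, world axes, zero at the start; "moment": the same for the moment, N m; "opening": finger opening in m; "grip_force": force on a finger pad.
Only numpy, scipy, OpenCV 4.12 (cv2) and the standard library are available. Lean on these libraries where they do the work, as an engineer would, in place of code of your own. Each camera call takes 0.05 s, during which the arm holds its last target. There are 200 camera calls.

## Task

Weigh out about 50 g of the small onions, which is two of the four, on the kitchen scale. The sauce boat that holds them stands with its handle hemmed in between two canisters: draw it out by the lip or rim, stand it clear of them and let go, then take it by the handle and tip it over the scale pan until two onions have rolled out. Then stand the boat, with the other two still in it, upright on the worktop and let go.

Things in the scene. Friction and masses are not known exactly. Their poses are not given: they have to be found in the camera images.
- boat: the sauce boat: white glazed china, about 0.16 kg empty, an open trough that curves up at both ends like a rocker, on an oval foot. Origin under the middle of the foot; x points to the handle, -x to the pouring lip, z up. 240 mm long with the handle, 84 mm wide over the middle of its rim, which is 62 mm high; walls 7 mm thick
- boat_lip (a point): middle of the lip's inner edge, 88 mm from the boat's origin along -x and 63 mm up; there the wall slopes up and outwards at 62 deg from level, is 7 mm thick and rounded across (a 22 mm wide finger fits inside the spout)
- boat_handle (a point): grip point on the handle, 127 mm from the boat's origin along +x and 50 mm up. The handle is an upright loop, flat-sided, 16 mm wide (along the boat's y): a top bar 18 mm high, its top 62 mm up, from the wall to 142 mm out, and an outer post 16 mm thick below its end, down to 21 mm
- boat_middle (a point): inside the trough, 35 mm above the boat's origin. Lengthwise the trough's floor is an arc of radius 100 mm, lowest 10 mm above the foot's underside, rising to 60 deg behind and 62 deg at the lip; across it is round, so the onions lie in single file. Tipped slowly lip down, the first rolls out at 29 to 37 deg, the second at 41 to 47, the third only from about 51
- onion_0: one of four alike small onions: brown-skinned, nearly round, 35 mm across, about 25 g (22 to 28 g); origin at its centre; lies in the trough of the boat at the start
- onion_1: one of four alike small onions: brown-skinned, nearly round, 35 mm across, about 25 g (22 to 28 g); origin at its centre; lies in the trough of the boat at the start
- onion_2: one of four alike small onions: brown-skinned, nearly round, 35 mm across, about 25 g (22 to 28 g); origin at its centre; lies in the trough of the boat at the start
- onion_3: one of four alike small onions: brown-skinned, nearly round, 35 mm across, about 25 g (22 to 28 g); origin at its centre; lies in the trough of the boat at the start
- scale: fixed spring kitchen scale, white housing 230 mm deep, 141 mm wide, 62 mm high with a sloped console towards -x that carries the round dial (69 mm across). Origin at its underside, under the middle of the pan
- pan_floor (a point): middle of the inner floor of the scale's round steel pan, 84 mm above the worktop when empty (sinks 1.9 mm per onion). The pan is a dish 176 mm across at the rim, which stands 38 mm above this floor; its flat floor is 100 mm across
- scale_needle (a joint): reading of the dial's black needle in rad, 0 when the pan is empty, growing clockwise, 0.0209 rad per gram (25 g = 0.524 rad, from one dial tick to the next; every second tick is long: 0, 50, 100 g and so on, zero at the lower left). 50 g is the first long tick after zero, 1.047 rad
- canister_a: heavy cream canister (does not move) with a black lid, 94 mm square, 135 mm high, to the left of the boat's handle; origin under its middle
- canister_b: the same kind of canister (does not move) to the right of the boat's handle, 164 mm from the other one, so that only 70 mm is free between them

How it is judged:
By the outcome, as a careful person would: the job done as asked, in the order asked, and still so for the second after the job is handed in, with the robot touching nothing.
It also fails if it takes over 72 s, if anything falls off the work surface, if the arm or the gripper's body presses on something with over 40 N, if the wrist force passes 120 N, or if a joint passes its speed limit or range.

## Working session

There is one attempt and no reset: what is moved stays moved. The work goes in short steps, Python scripts to look and compute and a tool call to move; the robot and the scene stay as the last step left them, time stands still between calls to the robot, and variables do not carry over. Pictures are saved under pics/ and viewed, at most 10 in all, crops included, and the job is handed in when it is done.

Besides the shell and the picture viewer there is one more tool, called after "Call:" in YAML: its name, and indented under it one key for each argument. carry_out: Moves the arm, as the interface text tells. Its arguments: {"type":"object","properties":{"targets":{"type":"array","items":{"type":"array","items":{"type":"array","items":{"type":"number"}}}},"force":{"type":"number"}},"required":["targets"]}

```bash
mkdir -p pics; cat > h.py <<'E'
import numpy as np, cv2
from bench import ctrl
def cal(n):
    c=ctrl.calibration(n); f=200/np.tan(np.radians(c["fov_y"])/2)
    K=np.array([[f,0,c["cx"]],[0,f,c["cy"]],[0,0,1]]); return K,np.array(c["dist_coeffs"],float),np.array(c["R"]),np.array(c["t"])
def ray(n,px):
    K,d,R,t=cal(n); u=cv2.undistortPoints(np.array([[px]],float),K,d)[0,0]
    return -R.T@t, R.T@np.array([u[0],u[1],1])
def onz(n,px,z):
    o,v=ray(n,px); return o+v*(z-o[2])/v[2]
def proj(n,X):
    K,d,R,t=cal(n); return cv2.projectPoints(np.array(X,float).reshape(-1,3),cv2.Rodrigues(R)[0],t,K,d)[0][:,0]
def snap(n,name):
    im=ctrl.capture(n); cv2.imwrite(f"pics/{name}.png",im[:,:,::-1]); return im
E
python3 - <<'E'
from h import *
for n in("top","side"):
    snap(n,n+"0"); K,d,R,t=cal(n); print(n,-R.T@t,R[2])
s=ctrl.read_state(); print(s["time_s"],s["position"],s["ee_rot"],s["opening"])
E
```

```text
top [0.3509633  0.08937117 1.15296891] [ 0.21555653 -0.00908203 -0.97644913]
side [0.5186439  1.02946048 0.64572074] [ 0.06832709 -0.8680695  -0.49171816]
0.1 [ 0.16769259 -0.60153948  0.23031334] [[ 9.63309462e-01  2.68393052e-01 -2.22275774e-04]
 [ 2.68393037e-01 -9.63308006e-01  1.69206353e-03]
 [ 2.40018063e-04 -1.68963808e-03 -9.99998544e-01]] 0.08507119445823434
```

View pics/top0.png

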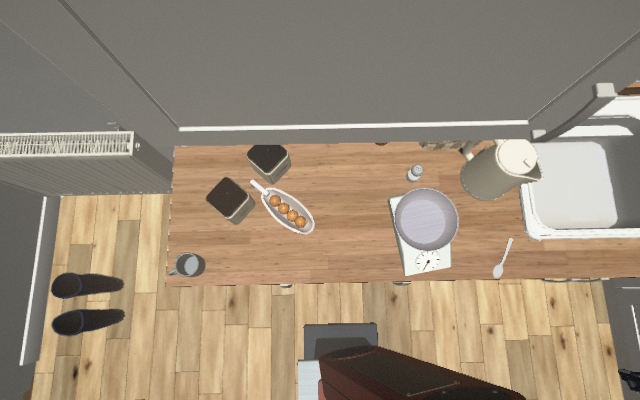

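View pics/side0.png

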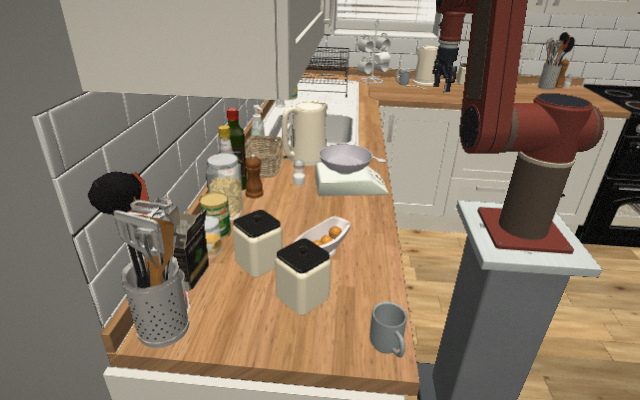

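The top view shows the boat with its lip at about (311,231) and its handle end at about (253,182). The canister lids are at (231,199) and (268,158), the pan centre is at (426,218) and the dial is at (428,261). The side view shows the same layout.

```bash
python3 - <<'E'
from h import *
im=cv2.imread("pics/top0.png"); hsv=cv2.cvtColor(im,cv2.COLOR_BGR2HSV)
m=((hsv[...,1]<60)&(hsv[...,2]>125)).astype(np.uint8)*255
M=np.zeros_like(m); M[176:240,246:320]=m[176:240,246:320]
hsvo=((hsv[...,1]>150)&(hsv[...,2]>120)).astype(np.uint8)
cs,_=cv2.findContours(M,cv2.RETR_EXTERNAL,cv2.CHAIN_APPROX_NONE)
c=max(cs,key=cv2.contourArea); p=c[:,0].astype(float); print("area",cv2.contourArea(c))
W=np.array([onz("top",q,0.062)[:2] for q in p])
pc=W-W.mean(0); a=np.linalg.svd(pc)[2][0]
if a[1]<0:a=-a
b=np.array([-a[1],a[0]]); s=W@a; w=W@b
print("axis",a,np.degrees(np.arctan2(a[1],a[0])),"len",np.ptp(s),"wid",np.ptp(w))
tip=W[s.argmax()]; lip=W[s.argmin()]; print("handle end",tip,"lip",lip)
lipm=W[s<s.min()+.008].mean(0); hm=W[s>s.max()-.012].mean(0);print(lipm,hm,np.degrees(np.arctan2(*(hm-lipm)[::-1])))
# lids
L=(hsv[...,2]<60).astype(np.uint8)*255
for box in((195,170,262,230),(240,135,300,187)):
    N=np.zeros_like(L);N[box[1]:box[3],box[0]:box[2]]=L[box[1]:box[3],box[0]:box[2]]
    c=max(cv2.findContours(N,0,1)[0],key=cv2.contourArea)
    r=cv2.minAreaRect(np.array([onz("top",q,0.135)[:2] for q in c[:,0].astype(float)],np.float32)); print("lid",r)
P=((hsv[...,0]>105)&(hsv[...,0]<140)&(hsv[...,1]>15)).astype(np.uint8)*255
N=np.zeros_like(P);N[180:255,385:465]=P[180:255,385:465]
c=max(cv2.findContours(N,0,1)[0],key=cv2.contourArea)
print("pan",cv2.fitEllipse(c)); print(cv2.minEnclosingCircle(np.array([onz("top",q,0.122)[:2] for q in c[:,0].astype(float)],np.float32)))
for q in((426,218),(428,261)):print(q,onz("top",q,0.122),onz("top",q,.05))
cr=np.hstack([cv2.resize(im[130:250,200:330],None,fx=4,fy=4,interpolation=2),np.zeros((480,4,3),np.uint8)]);cv2.imwrite("pics/c0.png",cr)
E
```

```text
area 1514.0
axis [0.6532205  0.75716774] 49.21514397740096 len 0.2344741721221012 wid 0.08429033775062955
handle end [0.65710988 0.28978524] lip [0.50886524 0.10800552]
[0.50744842 0.11326978] [0.65468815 0.28617693] 49.58382016475926Traceback (most recent call last):
  File "<stdin>", line 19, in <module>
ValueError: max() iterable argument is empty
```

```bash
python3 - <<'E'
from h import *
im=cv2.imread("pics/top0.png"); hsv=cv2.cvtColor(im,cv2.COLOR_BGR2HSV)
print(hsv[199,231],hsv[218,426],hsv[158,268],hsv[218,470])
g=im.max(2)
L=(g<80).astype(np.uint8)*255
for box in((195,170,262,230),(240,135,300,187)):
    N=np.zeros_like(L);N[box[1]:box[3],box[0]:box[2]]=L[box[1]:box[3],box[0]:box[2]]
    c=cv2.findContours(N,0,1)[0]
    if not c: print("none");continue
    c=max(c,key=cv2.contourArea)
    print("lid",cv2.minAreaRect(np.array([onz("top",q,0.135)[:2] for q in c[:,0].astype(float)],np.float32)))
P=((hsv[...,0]>105)&(hsv[...,0]<150)&(hsv[...,1]>12)).astype(np.uint8)*255
N=np.zeros_like(P);N[180:255,385:465]=P[180:255,385:465]
c=max(cv2.findContours(N,0,1)[0],key=cv2.contourArea)
print("pan",cv2.minEnclosingCircle(np.array([onz("top",q,0.122)[:2] for q in c[:,0].astype(float)],np.float32)))
for q in((426,218),(428,261)):print(q,onz("top",q,0.122),onz("top",q,.05))
cv2.imwrite("pics/c0.png",cv2.resize(im[130:280,200:480],None,fx=2.8,fy=2.8,interpolation=2))
E
```

```text
[12 58 66] [125  13 209] [15 49 63] [ 14 115 164]
lid ((0.5922451615333557, 0.33973371982574463), (0.08311598002910614, 0.08260078728199005), 49.13654708862305)
lid ((0.7135758399963379, 0.23219192028045654), (0.08167736232280731, 0.08464676886796951), 44.01669692993164)
pan ((0.4995501935482025, -0.15970906615257263), 0.024509523063898087)
(426, 218) [ 0.52391904 -0.19935783  0.122     ] [ 0.53599779 -0.21952186  0.05      ]
(428, 261) [ 0.40884797 -0.19535338  0.122     ] [ 0.41289047 -0.21523775  0.05      ]
```

View pics/c0.png

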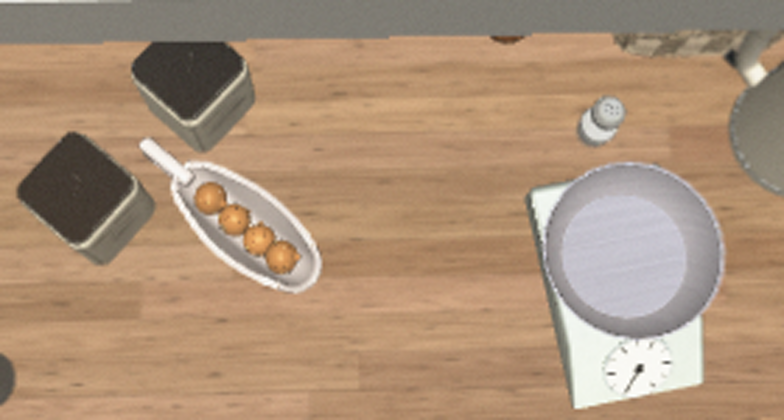

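The boat origin is near (0.567, 0.183) with its axis at 49.4°. The pan centre is about (0.522, -0.199). The crop shows the dial clear at (640,368) and the rim middle free of canisters on the near side. I'll grip the near rim at the middle, where the fingers clear the onions.

```bash
cat >> h.py <<'E'
from scipy.spatial.transform import Rotation as Ro
def down(yaw_y,tilt=0):
    "tool y at world yaw (deg), z down, then leaned: tilt>0 turns about tool y"
    y=np.array([np.cos(np.radians(yaw_y)),np.sin(np.radians(yaw_y)),0]);z=np.array([0,0,-1.]);x=np.cross(y,z)
    return np.c_[x,y,z]@Ro.from_euler("y",tilt,degrees=True).as_matrix()
def delta(p,R,p0=None,R0=None):
    s=ctrl.read_state(); R0=np.array(s["ee_rot"]) if R0 is None else R0; p0=np.array(s["position"]) if p0 is None else np.array(p0)
    d=np.r_[R0.T@(np.array(p)-p0)*100, Ro.from_matrix(R0.T@R).as_rotvec(degrees=True)]
    print(np.round(d,2).tolist()); return d
E
python3 -c "
from h import *
delta((.538,.208,.16),down(-40.6)); print(down(-40.6))"
```

```text
[57.4, -68.03, 7.16, -0.09, -0.04, -33.83]
[[ 0.65077422  0.75927131  0.        ]
 [ 0.75927131 -0.65077422  0.        ]
 [ 0.          0.         -1.        ]]
```

Call:
carry_out:
  targets:
    - [[57.4,-68,7,0,0,-33.8,3],[57.4,-68,7,0,0,-33.8,3],[57.4,-68,7,0,0,-33.8,3],[57.4,-68,7,0,0,-33.8,3],[57.4,-68,7,0,0,-33.8,3],[57.4,-68,7,0,0,-33.8,3],[57.4,-68,7,0,0,-33.8,3],[57.4,-68,7,0,0,-33.8,3],[57.4,-68,7,0,0,-33.8,3],[57.4,-68,7,0,0,-33.8,3],[57.4,-68,7,0,0,-33.8,3],[57.4,-68,7,0,0,-33.8,3],[57.4,-68,7,0,0,-33.8,3],[57.4,-68,7,0,0,-33.8,3],[57.4,-68,7,0,0,-33.8,3],[57.4,-68,7,0,0,-33.8,3],[57.4,-68,7,0,0,-33.8,3],[57.4,-68,7,0,0,-33.8,3],[57.4,-68,7,0,0,-33.8,3],[57.4,-68,7,0,0,-33.8,3]]
  force: 40

```text
time_s: 1.77
position: [0.5137, 0.1556, 0.1654]
ee_rot: [[0.651, 0.759, -0.0], [0.759, -0.651, -0.0], [-0.0, -0.0, -1.0]]
force: [0.6, -0.5, 0.2]
opening: 0.0299
grip_force: 0.0
```

```bash
python3 -c "
from h import *
delta((.538,.208,.16),down(-40.6));delta((.538,.208,.047),down(-40.6)); print(ctrl.read_state()['q'])"
```

```text
[5.56, -1.57, 0.54, -0.01, 0.02, -0.0]
[5.57, -1.56, 11.84, -0.01, 0.02, -0.0]
[ 8.43336577e+00  3.88226010e+00  1.04502378e+02 -6.73987730e-03
  7.16397409e+01  4.90381694e+01]
```

Call:
carry_out:
  targets:
    - [[4,-1.1,0.5,0,0,0,3],[4,-1.1,4,0,0,0,3],[4,-1.1,4,0,0,0,3]]

```text
time_s: 2.02
position: [0.5278, 0.1923, 0.12]
ee_rot: [[0.648, 0.761, -0.009], [0.761, -0.648, -0.002], [-0.007, -0.005, -1.0]]
force: [-2.2, -1.4, -2.5]
opening: 0.0297
grip_force: 0.0
```

```bash
python3 -c "
from h import *
delta((.538,.208,.047),down(-40.6)); print(ctrl.read_state()['position'])
im=snap('top','t1'); im2=snap('side','s1')
a=cv2.resize(im[140:260,200:340],(560,480)); b=cv2.resize(im2[180:300,220:380],(0,0),fx=1.5,fy=1.5)
b=cv2.copyMakeBorder(b,0,480-b.shape[0],0,0,0); cv2.imwrite('pics/c1.png',np.hstack([a,b])[:,:,::-1])
print(proj('top',[(.538,.208,.062)]),proj('side',[(.538,.208,.062)]))
"
```

```text
[1.91, -0.21, 7.29, -0.31, 0.4, 0.18]
[0.52783904 0.19226281 0.1200071 ]
[[277.87945501 219.62505957]] [[333.43741056 241.25741175]]
```

View pics/c1.png

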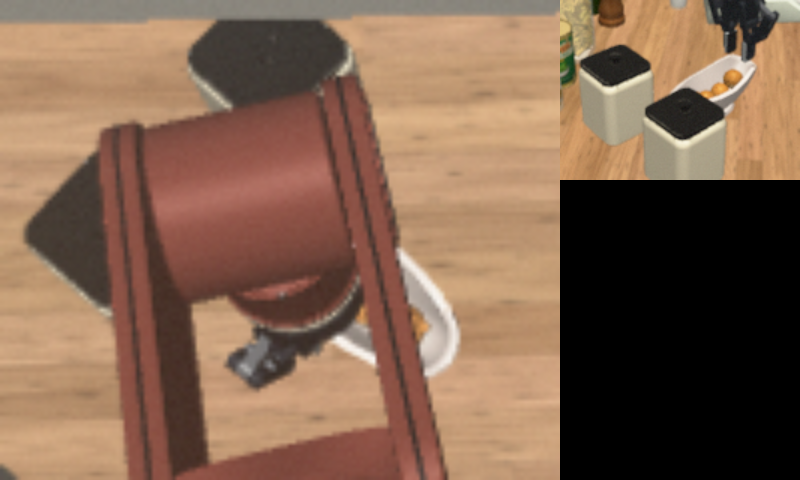

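Call:
carry_out:
  targets:
    - [[0,0,0,0,0,0,3],[0,0,0,0,0,0,3]]

```text
time_s: 2.28
position: [0.532, 0.1901, 0.1276]
ee_rot: [[0.652, 0.758, 0.002], [0.758, -0.652, 0.0], [0.002, 0.001, -1.0]]
force: [-1.0, 0.1, 1.0]
opening: 0.0301
grip_force: 0.0
```

```bash
python3 -c "
from h import *
delta((.538,.208,.047),down(-40.6)); print(ctrl.read_state()['force'])"
```

```text
[1.73, -0.73, 8.06, 0.08, -0.09, -0.11]
[-0.97933146  0.05191328  0.97045288]
```

Call:
carry_out:
  targets:
    - [[1.6,-0.7,2,0,0,0,3],[1.6,-0.7,4,0,0,0,3],[1.6,-0.7,6,0,0,0,3],[1.6,-0.7,7,0,0,0,3],[1.6,-0.7,8,0,0,0,3],[1.6,-0.7,8,0,0,0,3],[1.6,-0.7,8,0,0,0,3]]

```text
time_s: 2.87
position: [0.5367, 0.2072, 0.0466]
ee_rot: [[0.652, 0.758, 0.0], [0.758, -0.652, 0.0], [0.0, 0.0, -1.0]]
force: [0.7, -0.2, 0.1]
opening: 0.0298
grip_force: 0.0
```

Call:
carry_out:
  targets:
    - [[0,0,0,0,0,0,0],[0,0,0,0,0,0,0],[0,0,0,0,0,0,0],[0,0,0,0,0,0,0],[0,0,0,0,0,0,0],[0,0,0,0,0,0,0]]

```text
time_s: 3.37
position: [0.5382, 0.2075, 0.0483]
ee_rot: [[0.651, 0.759, 0.004], [0.759, -0.651, -0.0], [0.003, 0.003, -1.0]]
force: [-2.2, -1.6, 6.3]
opening: 0.0097
grip_force: 38.5
```

```bash
python3 -c "
from h import *
s=ctrl.read_state(); p=np.array(s['position'])
a=down(-40.6)[:,0]
delta(p+np.r_[0,0,.005],down(-40.6)); delta(p-a*.14+np.r_[0,0,.005],down(-40.6))
delta((.462,.04,p[2]+.005),down(0))"
```

```text
[0.0, 0.0, -0.5, 0.17, -0.15, -0.02]
[-14.0, 0.01, -0.54, 0.17, -0.15, -0.02]
[-17.68, 5.12, -0.53, 0.22, -0.08, -40.62]
```

Call:
carry_out:
  targets:
    - [[0,0,-0.3,0,0,0,0],[0,0,-0.6,0,0,0,0],[-0.5,0,-0.6,0,0,0,0],[-1.2,0,-0.6,0,0,0,0],[-2.2,0,-0.6,0,0,0,0],[-3.4,0,-0.6,0,0,0,0],[-4.6,0,-0.6,0,0,0,0],[-5.8,0,-0.6,0,0,0,0],[-7,0,-0.6,0,0,0,0],[-8.2,0,-0.6,0,0,0,0],[-9.4,0,-0.6,0,0,0,0],[-10.6,0,-0.6,0,0,0,0],[-11.8,0,-0.6,0,0,0,0],[-12.8,0,-0.6,0,0,0,0],[-13.5,0,-0.6,0,0,0,0],[-14,0,-0.6,0,0,0,0],[-14,0,-0.6,0,0,0,0],[-14,0,-0.6,0,0,0,0]]
  force: 60

```text
time_s: 4.87
position: [0.4496, 0.1015, 0.0559]
ee_rot: [[0.651, 0.759, 0.01], [0.759, -0.651, 0.001], [0.007, 0.007, -1.0]]
force: [0.9, 2.5, 11.2]
opening: 0.0072
grip_force: 61.7
```

```bash
python3 -c "
from h import *
s=ctrl.read_state(); print(s['opening'],s['force'])
delta((.462,.04,.052),down(0))
a=snap('top','t2')[130:290,180:480];b=snap('side','s2')[150:350,200:420]
a=cv2.resize(a,(480,256));b=cv2.resize(b,(282,256));cv2.imwrite('pics/c2.png',np.hstack([a,b])[:,:,::-1])"
```

```text
0.007230871435236039 [ 0.93991509  2.52299567 11.24224453]
[-3.86, 4.94, 0.39, 0.53, -0.23, -40.62]
```

View pics/c2.png

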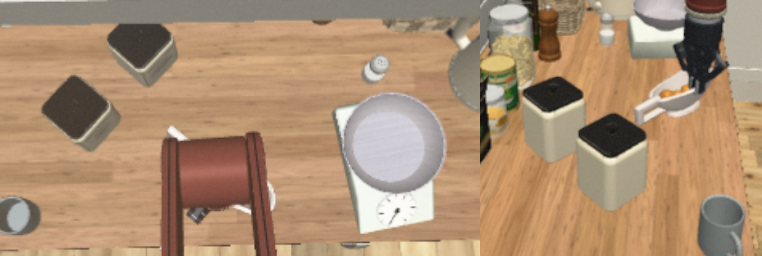

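The boat is drawn clear of the canisters with its handle free, and the onions are still in it. Next I'll swing it to the pouring heading.

Call:
carry_out:
  targets:
    - [[0,0,-0.4,0,0,-1,0],[-0.3,0.4,-0.6,0,0,-4,0],[-0.7,0.9,-0.6,0,0,-8,0],[-1.2,1.5,-0.6,0,0,-12,0],[-1.6,2,-0.6,0,0,-16,0],[-2,2.5,-0.6,0,0,-20,0],[-2.4,3,-0.6,0,0,-24,0],[-2.7,3.5,-0.6,0,0,-28,0],[-3.1,4,-0.6,0,0,-32,0],[-3.5,4.5,-0.6,0,0,-36,0],[-3.8,4.8,-0.6,0,0,-39,0],[-3.9,4.9,-0.6,0,0,-40.6,0],[-3.9,4.9,-0.6,0,0,-40.6,0],[-3.9,4.9,-0.6,0,0,-40.6,0]]

```text
time_s: 6.13
position: [0.4605, 0.0398, 0.0612]
ee_rot: [[0.001, 1.0, 0.008], [1.0, -0.001, 0.0], [0.0, 0.008, -1.0]]
force: [-0.4, 1.6, 9.4]
opening: 0.0056
grip_force: 60.2
```

```bash
python3 -c "
from h import *
s=ctrl.read_state(); print(s['opening'],s['force'],s['moment'],s['position'])
b=snap('side','s3')[120:270,260:460]
cv2.imwrite('pics/c3.png',cv2.resize(b,(800,600))[:,:,::-1])"
```

```text
0.005638000404766291 [-0.42564198  1.63100932  9.43261516] [ 0.35730124 -0.45950701  0.10591313] [0.46051549 0.03984472 0.06123427]
```

View pics/c3.png

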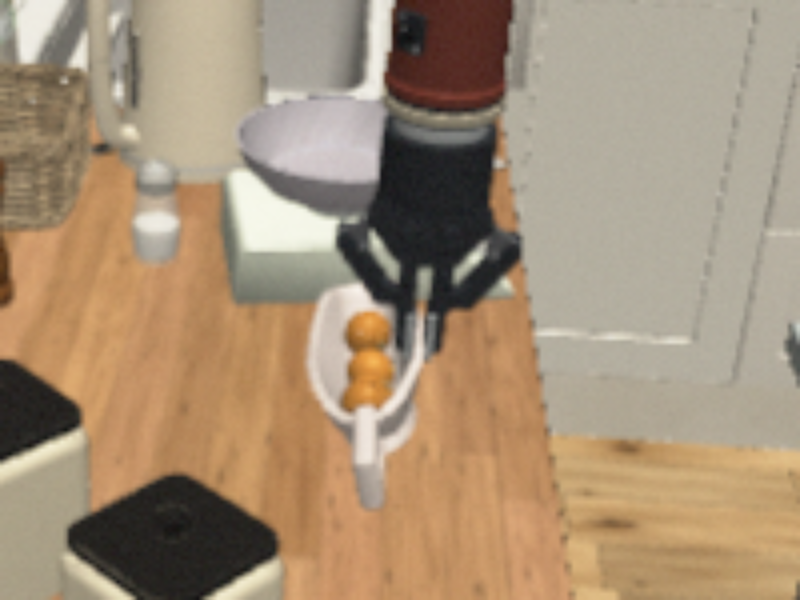

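The boat hangs rolled slightly away, with the foot's near edge lifted. I'll lower it to the table and release.

Call:
carry_out:
  targets:
    - [[0,0,0.3,0,0,0,0],[0,0,0.6,0,0,0,0],[0,0,0.9,0,0,0,0],[0,0,1.1,0,0,0,0],[0,0,1.1,0,0,0,0],[0,0,1.1,0,0,0,0]]
  force: 20

```text
time_s: 6.68
position: [0.4619, 0.0396, 0.0522]
ee_rot: [[0.0, 1.0, 0.01], [1.0, -0.0, -0.001], [-0.001, 0.01, -1.0]]
force: [-5.6, 0.2, 23.9]
opening: 0.0057
grip_force: 100.3
```

```bash
python3 -c "
from h import *
s=ctrl.read_state(); print(s['opening'],s['force'],s['moment'],s['position'])
b=snap('side','s4')[120:270,260:460]
cv2.imwrite('pics/c4.png',cv2.resize(b,(640,480))[:,:,::-1])"
```

```text
0.005713749848965053 [-5.61340148  0.16440044 23.86393798] [ 0.1177613  -0.16816167 -0.01488525] [0.46192686 0.03956272 0.05215722]
```

View pics/c4.png

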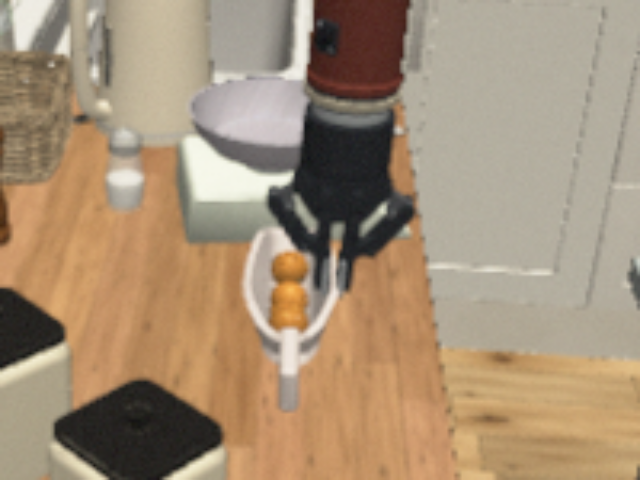

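The boat is upright on the worktop with the onions inside. I'll release it and rise.

Call:
carry_out:
  targets:
    - [[0,0,-0.2,0,0,0,0.8],[0,0,-0.3,0,0,0,1.2],[0,0,-0.3,0,0,0,2],[0,0,-0.3,0,0,0,2.8],[0,0,-0.3,0,0,0,2.8],[0,0,-0.3,0,0,0,2.8],[0,0,-2,0,0,0,2.8],[0,0,-5,0,0,0,3.5],[0,0,-9,0,0,0,4],[-8,0,-13,0,0,0,4],[-12,0,-13,0,0,0,4],[-16,-2,-13,0,0,0,4],[-20,-4,-13,0,0,0,4],[-20,-4,-13,0,0,0,4],[-20,-4,-13,0,0,0,4]]

```text
time_s: 7.98
position: [0.4151, -0.1656, 0.1775]
ee_rot: [[0.006, 1.0, -0.0], [1.0, -0.006, -0.003], [-0.003, -0.0, -1.0]]
force: [0.5, 0.2, 0.5]
opening: 0.04
grip_force: 0.0
```

```bash
cat > boat.py <<'E'
from h import *
def boat(im):
    hsv=cv2.cvtColor(im,cv2.COLOR_RGB2HSV)
    m=((hsv[...,1]<60)&(hsv[...,2]>125)).astype(np.uint8)*255; M=np.zeros_like(m); M[150:275,240:386]=m[150:275,240:386]
    cs,_=cv2.findContours(M,0,1); c=max(cs,key=cv2.contourArea); p=c[:,0].astype(float)
    W=np.array([onz("top",q,0.062)[:2] for q in p]); a=np.linalg.svd(W-W.mean(0))[2][0]; a=a if a[1]>0 else -a
    s=W@a; lip=W[s<s.min()+.008].mean(0); hm=W[s>s.max()-.012].mean(0); d=hm-lip; d/=np.linalg.norm(d)
    print("area",cv2.contourArea(c),"len",np.ptp(s),"wid",np.ptp(W@[-a[1],a[0]]),"lip",lip,"hand",hm,"ang",np.degrees(np.arctan2(d[1],d[0])),"origins",hm-.136*d,lip+.093*d)
E
python3 -c "
from boat import *
im=snap('top','t5'); print(ctrl.read_state()['position']); boat(im)
cv2.imwrite('pics/c5.png',cv2.resize(im[130:290,180:480],(750,400))[:,:,::-1])"
```

```text
[ 0.41567401 -0.16377506  0.177151  ]
area 1584.5 len 0.23203678450325066 wid 0.08435678527697271 lip [ 0.49990066 -0.04948404] hand [0.48603529 0.1754071 ] ang 93.5280308937691 origins [0.4944043  0.03966484] [0.49417773 0.04333971]
```

View pics/c5.png

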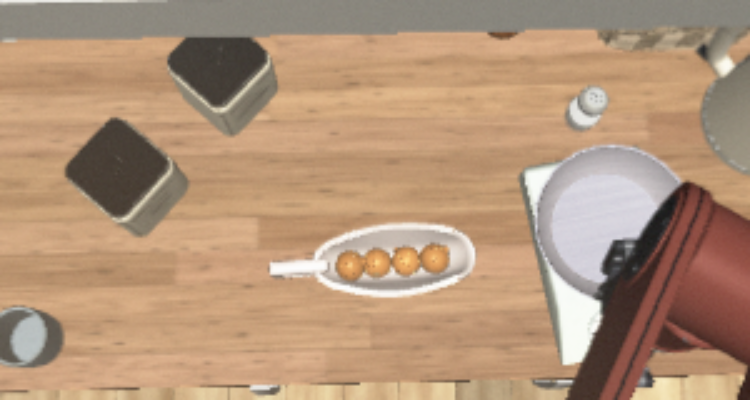

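The boat stands clear with all four onions in a row and its handle pointing left at about (298,268) in the crop. Next is the handle grasp.

```bash
python3 -c "
from h import *
R=down(3.5,-22); z=R[:,2]; g=np.array([.4866,.1683,.05]); T=g+.019*z; print(T,z)
delta(T-.10*z,R); delta(T,R,T-.10*z,R)"
```

```text
[0.48703451 0.16119575 0.03238351] [ 0.02286919 -0.37390788 -0.92718385]
[36.28, 6.68, 5.16, -0.75, -21.92, -3.81]
[0.0, -0.0, 10.0, 0.0, 0.0, 0.0]
```

Call:
carry_out:
  targets:
    - [[4,0.7,0,0,0,0,4],[8,1.5,0,0,0,0,4],[12,2.2,0,0,0,0,4],[16,3,0,0,-4,0,4],[20,3.7,1,0,-8,-1,4],[24,4.4,2,0,-12,-2,4],[28,5.2,3,0,-16,-3,4],[32,6,4,-0.7,-20,-3.8,4],[36.3,6.7,5.2,-0.7,-22,-3.8,4],[36.3,6.7,5.2,-0.7,-22,-3.8,4],[36.3,6.7,5.2,-0.7,-22,-3.8,4],[36.3,6.7,5.2,-0.7,-22,-3.8,4],[36.3,6.7,5.2,-0.7,-22,-3.8,4]]

```text
time_s: 9.12
position: [0.4839, 0.2022, 0.1254]
ee_rot: [[-0.061, 0.998, 0.024], [0.925, 0.066, -0.374], [-0.375, -0.0, -0.927]]
force: [0.5, -0.8, -0.2]
opening: 0.0401
grip_force: 0.0
```

```bash
python3 -c "
from h import *
R=down(3.5,-22); z=R[:,2]; g=np.array([.4866,.1683,.05]); T=g+.019*z
delta(T,R); print(ctrl.read_state()['q'])"
```

```text
[-0.33, 0.04, 10.16, 0.09, 0.0, 0.26]
[ 26.67723287  13.50952866 101.17320646 -20.90242447  75.2555196
  30.04292736]
```

Call:
carry_out:
  targets:
    - [[-0.3,0,3,0,0,0.2,4],[-0.3,0,6,0,0,0.2,4],[-0.3,0,8.5,0,0,0.2,4],[-0.3,0,10.1,0,0,0.2,4],[-0.3,0,10.1,0,0,0.2,4],[-0.3,0,10.1,0,0,0.2,4],[-0.3,0,10.1,0,0,0.2,0],[-0.3,0,10.1,0,0,0.2,0],[-0.3,0,10.1,0,0,0.2,0],[-0.3,0,10.1,0,0,0.2,0],[-0.3,0,10.1,0,0,0.2,0],[-0.3,0,10.1,0,0,0.2,0]]
  force: 80

```text
time_s: 10.12
position: [0.4882, 0.163, 0.0341]
ee_rot: [[-0.058, 0.998, 0.028], [0.925, 0.064, -0.373], [-0.374, 0.004, -0.927]]
force: [1.2, 1.3, 6.7]
opening: 0.0148
grip_force: 78.5
```

Call:
carry_out:
  targets:
    - [[0,0,0,0,0,0,0],[0,0,0,0,0,0,0],[-0.2,0,-0.5,0,0,0,0],[-0.4,0,-1,0,0,0,0],[-0.4,0,-1,0,0,0,0],[-0.4,0,-1,0,0,0,0]]
  force: 110

```text
time_s: 10.62
position: [0.4866, 0.1625, 0.0432]
ee_rot: [[-0.058, 0.998, 0.024], [0.926, 0.063, -0.373], [-0.374, 0.001, -0.927]]
force: [-0.3, -0.2, -3.5]
opening: 0.014
grip_force: 107.4
```

```bash
python3 -c "
from h import *
s=ctrl.read_state(); print(s['opening'],s['grip_force'],s['force'],s['moment'],s['position'])
a=snap('top','t6')[130:290,180:480];b=snap('side','s6')[120:270,260:460]
cv2.imwrite('pics/c6.png',np.hstack([cv2.resize(a,(450,240)),cv2.resize(b,(320,240))])[:,:,::-1])"
```

```text
0.014010555001437611 107.3831246048212 [-0.29050525 -0.19377765 -3.54156751] [0.71383299 0.05207074 0.0051899 ] [0.48656358 0.16253321 0.04322642]
```

View pics/c6.png

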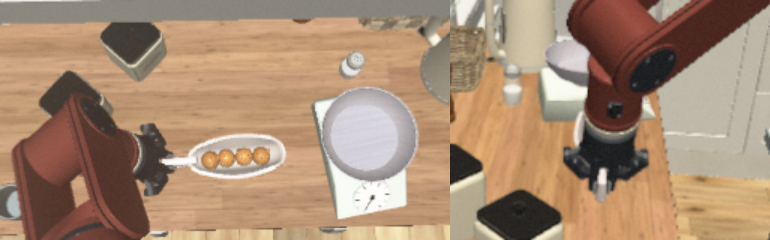

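The boat is lifted level by the handle (about 2.6 to 3.5 N), with all four onions still in it and the needle at zero. Next I'll work out the carry to the pan.

```bash
cat >> h.py <<'E'
Rg=down(3.7,-22); c_t=Rg.T@(np.array([.4943,.0415,.110])-np.array([.488,.163,.034]))
PAN=np.array([.522,-.199]); A=Rg[:,0]*[1,1,0]; A=A/np.linalg.norm(A)
def tcp(Cxy,Cz,phi):
    R=down(3.7,-22+phi); return np.r_[Cxy,Cz]-R@c_t,R
E
python3 -c "
from h import *
s=ctrl.read_state();C0=np.array(s['position'])+np.array(s['ee_rot'])@c_t; print('C',C0)
over=PAN+.055*A[:2]
for xy,z,f in((C0[:2],.26,0),(over,.26,0),(over,.245,20)):
    p,R=tcp(xy,z,f);print(p);delta(p,R)"
```

```text
C [0.49238942 0.04075801 0.11876113]
[0.48608942 0.16225801 0.184     ]
[-5.29, -0.02, -13.1, -0.04, -0.0, -0.07]
[ 0.51215072 -0.02261464  0.184     ]
[-22.55, 1.42, -6.12, -0.04, -0.0, -0.07]
[ 0.51094675 -0.00399659  0.21519124]
[-21.99, 1.41, -9.71, -0.02, 20.0, -0.08]
```

Lift, then carry over the pan at a gentle speed, with the boat level.

Call:
carry_out:
  targets:
    - [[-0.4,0,-1,0,0,0,0],[-0.9,0,-2.2,0,0,0,0],[-1.6,0,-4,0,0,0,0],[-2.4,0,-6,0,0,0,0],[-3.2,0,-8,0,0,0,0],[-4.1,0,-10,0,0,0,0],[-4.8,0,-12,0,0,0,0],[-5.3,0,-13.1,0,0,0,0],[-5.8,0.1,-12.9,0,0,0,0],[-7,0.2,-12.4,0,0,0,0],[-8.8,0.3,-11.7,0,0,0,0],[-10.8,0.5,-10.9,0,0,0,0],[-12.8,0.6,-10.1,0,0,0,0],[-14.8,0.8,-9.3,0,0,0,0],[-16.8,1,-8.5,0,0,0,0],[-18.8,1.1,-7.7,0,0,0,0],[-20.6,1.3,-6.9,0,0,0,0],[-22,1.4,-6.4,0,0,0,0],[-22.5,1.4,-6.1,0,0,0,0],[-22.5,1.4,-6.1,0,0,0,0]]

```text
time_s: 12.38
position: [0.5108, -0.0241, 0.1822]
ee_rot: [[-0.057, 0.998, 0.02], [0.925, 0.061, -0.374], [-0.375, -0.003, -0.927]]
force: [0.2, 0.4, -3.0]
opening: 0.014
grip_force: 107.5
```

```bash
python3 -c "
from h import *
s=ctrl.read_state();C0=np.array(s['position'])+np.array(s['ee_rot'])@c_t; print('C',C0,s['q'],s['force'])
over=PAN+.055*A[:2]
for z,f in((.248,22),(.244,28),(.243,34),(.243,40),(.243,48)):
    p,R=tcp(over,z,f);delta(p,R)
a=snap('top','t7')[130:290,180:480];b=snap('side','s7')[80:230,260:460]
cv2.imwrite('pics/c7.png',np.hstack([cv2.resize(a,(450,240)),cv2.resize(b,(320,240))])[:,:,::-1])"
```

```text
C [ 0.51686884 -0.14557178  0.25827323] [  2.52356078   1.2024583  108.13549949 -23.22086968  71.91658714
   6.56434294] [ 0.16551521  0.35260514 -2.9582931 ]
[0.41, 0.12, -4.58, -0.2, 22.01, -0.2]
[0.18, 0.12, -5.65, -0.19, 28.01, -0.21]
[-0.33, 0.11, -6.96, -0.18, 34.01, -0.22]
[-1.01, 0.11, -8.3, -0.17, 40.01, -0.23]
[-2.13, 0.1, -9.96, -0.16, 48.01, -0.24]
```

Call:
carry_out:
  targets:
    - [[0,0,-0.4,0,2,0,0],[0.1,0,-1,0,5,0,0],[0.2,0.1,-1.9,0,9,0,0],[0.3,0.1,-2.8,0,13,0,0],[0.4,0.1,-3.7,0,17,0,0],[0.4,0.1,-4.3,0,20,0,0],[0.4,0.1,-4.6,0,22,0,0],[0.4,0.1,-4.9,0,24,0,0],[0.3,0.1,-5.3,0,26,0,0],[0.3,0.1,-5.3,0,26,0,0],[0.3,0.1,-5.3,0,26,0,0],[0.3,0.1,-5.3,0,26,0,0]]

```text
time_s: 13.48
position: [0.5116, 0.001, 0.2316]
ee_rot: [[-0.064, 0.998, -0.005], [0.996, 0.064, 0.069], [0.069, -0.0, -0.998]]
force: [-0.2, 0.9, -3.1]
opening: 0.0142
grip_force: 107.6
```

```bash
cat > needle.py <<'E'
from h import *
def ang(im):
    # dark needle direction about the dial hub, clockwise degrees; dark-weighted ring mean
    g=255-im.min(2).astype(np.float32); best=[]
    cen=(427.6,261.4); th=np.arange(0,360,3)
    for t in th:
        r=np.arange(3,8,.5); xs=(cen[0]+r*np.cos(np.radians(t))).astype(np.float32); ys=(cen[1]+r*np.sin(np.radians(t))).astype(np.float32)
        best.append(cv2.remap(g,xs[None],ys[None],1).mean())
    best=np.array(best); i=best.argmax(); return th[i],best[i],best.mean()
def report(im):
    ref=ang(cv2.imread("pics/top0.png")); n=ang(im); d=(n[0]-ref[0])%360; print("needle",ref,n,"deg cw",d,"g",d/57.3/.0209)
    hsv=cv2.cvtColor(im,cv2.COLOR_RGB2HSV)
    o=((hsv[...,0]<22)&(hsv[...,1]>140)&(hsv[...,2]>150)).astype(np.uint8)*255
    for c in cv2.findContours(o,0,1)[0]:
        if cv2.contourArea(c)>25: x,y=c[:,0].mean(0); 
        else: continue
        if 240<x<480 and 150<y<275: print("onion blob",x,y,cv2.contourArea(c))
    s=ctrl.read_state(); print(s["time_s"],s["position"],s["force"],"tilt",Ro.from_matrix(Rg.T@s["ee_rot"]).as_rotvec(degrees=True))
E
python3 -c "
from needle import *
report(snap('top','t8'))"
```

```text
needle (np.int64(120), np.float32(93.40254), np.float32(16.543362)) (np.int64(237), np.float32(192.78271), np.float32(121.34865)) deg cw 117 g 97.69783812219745
onion blob 394.20754716981133 217.47169811320754 172.5
13.5333 [0.51155193 0.00106551 0.23159084] [-0.13798823  0.33376431 -3.22848027] tilt [1.78399569e-02 2.59576028e+01 9.18666149e-03]
```

```bash
cat >> needle.py <<'E'
def quick(name):
    F=[];
    for i in range(2):
        t=snap('top',name+'t');F.append(ctrl.read_state()["force"][2]); sd=snap('side',name+'s');F.append(ctrl.read_state()["force"][2])
    print("fz",np.mean(F),np.round(F,2))
    for n,im in(("top",t),("side",sd)):
        hsv=cv2.cvtColor(im,cv2.COLOR_RGB2HSV); o=((hsv[...,0]<20)&(hsv[...,1]>(185 if n=="side" else 150))&(hsv[...,2]>110)).astype(np.uint8)*255
        o=cv2.morphologyEx(o,cv2.MORPH_OPEN,np.ones((3,3),np.uint8))
        for c in cv2.findContours(o,0,1)[0]:
            x,y,w,h=cv2.boundingRect(c)
            if cv2.contourArea(c)>10 and 240<x<480 and 90<y<275: print(n,(x,y,w,h),cv2.contourArea(c))
    s=ctrl.read_state(); print(s["time_s"],s["position"],"tilt",Ro.from_matrix(Rg.T@s["ee_rot"]).as_rotvec(degrees=True)[1])
    over=PAN+.055*A[:2]
    for d in (2,4,6,8):
        f=round(Ro.from_matrix(Rg.T@s["ee_rot"]).as_rotvec(degrees=True)[1])+d
        delta(*tcp(over,.243,f))
E
python3 -c "
from needle import *
quick('a')
a=cv2.imread('pics/at.png')[130:290,340:490];b=cv2.imread('pics/as.png')[80:230,260:460]
cv2.imwrite('pics/c9.png',np.hstack([cv2.resize(a,(375,400)),cv2.resize(b,(420,400))]))"
```

```text
fz -2.6463563508945027 [-2.48 -3.05 -2.59 -2.46]
13.7333 [0.51172575 0.00085824 0.23188363] tilt 25.978616211533133
[-0.19, -0.11, -0.13, 0.02, 2.02, -0.03]
[-0.13, -0.11, -0.62, 0.02, 4.02, -0.03]
[-0.09, -0.11, -1.12, 0.02, 6.02, -0.03]
[-0.06, -0.11, -1.62, 0.02, 8.02, -0.03]
```

View pics/c9.png

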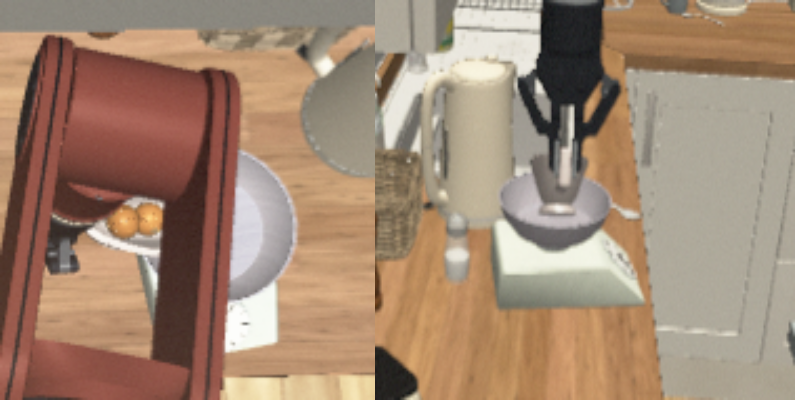

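The dial hub is hidden under the forearm. The lip is over the pan, and two onions are visible in the boat at crop (125,220) and (150,218). I'll track progress by the onion blobs, the averaged force and the side view.

```bash
sed -i 's/range(2)/range(6)/; s/185 if n=="side" else 150/150 if n=="side" else 125/; s/np.round(F,2)/np.std(F)/' needle.py; python3 -c "
from needle import *
quick('b')"
```

```text
fz -3.076650866368443 0.48544874853238806
top (426, 274, 3, 11) 20.0
top (419, 274, 4, 8) 15.0
top (352, 269, 63, 27) 929.0
top (341, 264, 5, 5) 15.5
top (420, 261, 4, 5) 12.0
top (348, 261, 6, 10) 29.0
top (427, 259, 3, 12) 22.0
top (343, 247, 6, 9) 29.5
top (351, 244, 5, 14) 41.0
top (420, 242, 5, 15) 50.0
top (345, 241, 5, 5) 14.5
top (346, 235, 5, 5) 16.0
top (353, 229, 6, 12) 39.5
top (384, 212, 22, 13) 185.5
top (383, 207, 7, 3) 12.0
top (427, 163, 10, 93) 264.0
top (421, 160, 10, 81) 302.5
top (370, 151, 53, 29) 915.0
top (355, 147, 66, 81) 1200.5
top (347, 147, 17, 86) 311.0
side (247, 158, 12, 7) 53.0
14.3333 [5.11882289e-01 4.00802016e-04 2.32100978e-01] tilt 25.992022196212655
[-0.15, -0.12, -0.1, 0.04, 2.01, -0.07]
[-0.09, -0.12, -0.6, 0.05, 4.01, -0.07]
[-0.04, -0.12, -1.1, 0.05, 6.01, -0.07]
[-0.02, -0.12, -1.6, 0.05, 8.01, -0.07]
```

Call:
carry_out:
  targets:
    - [[-0.1,0,-0.1,0,2,0,0],[-0.1,0,-0.6,0,4,0,0],[-0.1,0,-1.1,0,6,0,0],[-0.1,0,-1.6,0,8,0,0],[-0.1,0,-1.6,0,8,0,0],[-0.1,0,-1.6,0,8,0,0],[-0.1,0,-1.6,0,8,0,0],[-0.1,0,-1.6,0,8,0,0],[-0.1,0,-1.6,0,8,0,0],[-0.1,0,-1.6,0,8,0,0]]

```text
time_s: 15.17
position: [0.5119, -0.0013, 0.2479]
ee_rot: [[-0.063, 0.998, -0.013], [0.976, 0.064, 0.207], [0.208, 0.0, -0.978]]
force: [-0.7, 1.0, -3.0]
opening: 0.0141
grip_force: 107.6
```

```bash
python3 -c "
from needle import *
quick('c')"
```

```text
fz -2.3450916835636284 0.3748407873004936
top (363, 274, 11, 16) 42.0
top (374, 273, 8, 12) 40.0
top (399, 263, 45, 29) 639.5
top (456, 252, 5, 19) 40.0
top (418, 210, 11, 11) 82.5
top (458, 195, 11, 56) 146.5
top (468, 174, 4, 7) 14.0
top (437, 162, 31, 148) 553.5
top (381, 142, 79, 141) 3101.5
top (375, 138, 30, 126) 492.0
side (250, 193, 7, 3) 12.0
side (248, 158, 11, 7) 50.5
15.7667 [ 0.51199604 -0.00168433  0.24799823] tilt 33.991259170642955
[0.16, -0.12, -0.48, 0.05, 2.01, -0.06]
[0.22, -0.12, -0.98, 0.05, 4.01, -0.06]
[0.26, -0.12, -1.48, 0.06, 6.01, -0.06]
[0.29, -0.12, -1.98, 0.06, 8.01, -0.06]
```

```bash
python3 - <<'E'
from needle import *
top0=cv2.imread("pics/top0.png")
# triangulate hub
o1,v1=ray("top",(427.6,261.4)); 
for z in(.03,.04,.05,.06): print(z,onz("top",(427.6,261.4),z),proj("side",[onz("top",(427.6,261.4),z)])[0])
for f in("pics/side0.png","pics/as.png","pics/bs.png","pics/cs.png"):
    g=cv2.imread(f)[:,:,:].min(2); print(f); print(g[166:188,366:392:1])
for f in ("pics/bt.png","pics/ct.png"):
    g=cv2.imread(f).min(2); print(g[250:273:2,416:441:2])
E
```

```text
0.03 [ 0.41289971 -0.21951941  0.03      ] [376.68396397 178.34985976]
0.04 [ 0.41234817 -0.21676875  0.04      ] [377.15951674 176.06857029]
0.05 [ 0.41179662 -0.21401809  0.05      ] [377.64010816 173.7628303 ]
0.06 [ 0.41124508 -0.21126743  0.06      ] [378.1258172  171.43225189]
pics/side0.png
[[155 172 155 117  91  87  91  84  89  94  95  94  94  93  91  90  94  90
   89  86  90 118 146 155 146 141]
 [212 209 196 172 128  97  93  90  91  94 100  93  93  93  94  93  93  94
   86  87  94  79 116 151 143 151]
 [214 210 210 210 189 141 104  91  91  89  96  95  91  93  94  92  93  91
   87  89  93  89 120 154 153 158]
 [218 210 208 205 204 196 156 120  99  91  98  92  89  94  95  95  90  91
   90  86  90  91 130 164 164 158]
 [220 209 204 202 188 204 209 179 134  96  96  96  90  93  96  95  93  89
   89  82  85  90 126 165 164 158]
 [223 212 202 208 184 188 223 213 182 143 112  96  90  91  93  94  95  94
   85  83  83  88 120 165 167 159]
 [224 221 209 206 214 213 226 218 196 191 161 119  95  93  94  98  96  93
   86  83  84  88 108 156 170 161]
 [226 222 211 197 207 209 221 227 218 
[... 9452 characters left out ...]
2  50  78  76 104 114 111 116 116 115]]
[[248 244 220 164  40  42  45  43  41  38  40  38  40]
 [247 246 247 138  44  40  40  42  44  42  39  38  40]
 [247 246 230 111  41  44  42  40  41  42  40  42  41]
 [248 235 251 137  44  40  45  43  39  40  40  41  44]
 [222 224 249 111  41  46  38  34  37  40  40  37  39]
 [236 251 251  62  46  43  40  45  38  44  43  37  41]
 [245 250 251  43  40  47  39  43  37  45  37  42  41]
 [242 251 233  41  43  44  40  44  42  39  42  44  41]
 [234 251 163  45  46  39  42  47  42  46  41  41  42]
 [ 68  74  79  48  44  45  46  43  46  43  41  44  39]
 [ 70  68  67  68  72  55  41  48  48  42  41  43  42]
 [ 69  70  66  68  63  66  70  71  50  47  43  44  42]]
```

The side view's dial pixels changed: the needle mark moved from about (380,178) to about (381,181). I'll read the dial properly from the side camera.

```bash
cat > dial.py <<'E'
from needle import *
SL=[20,30,40]
def read(im,sl,z=.045):
    hub=onz("top",(427.6,261.4),z); u=np.array([np.cos(np.radians(sl)),0,np.sin(np.radians(sl))]); l=np.array([0,1.,0])
    g=im.min(2).astype(np.float32); G=np.arange(-10,116,5); out=[]
    for w in G:
        f=np.radians(30+1.2*w); d=-np.cos(f)*u+np.sin(f)*l
        P=proj("side",[hub+r*d for r in np.arange(.008,.023,.002)]).astype(np.float32)
        out.append(cv2.remap(g,P[None,:,0].copy(),P[None,:,1].copy(),1).mean())
    out=np.array(out); return G[out.argmin()],np.round(out).astype(int)
E
python3 - <<'E'
from dial import *
for z in(.035,.04,.045):
  for s in SL:
    r=[read(cv2.imread(f),s,z) for f in("pics/side0.png","pics/cs.png")]; print(z,s,[(a[0],a[1].min()) for a in r])
print(read(cv2.imread("pics/side0.png"),30,.04)[1],read(cv2.imread("pics/cs.png"),30,.04)[1])
E
```

```text
0.035 20 [(np.int64(-10), np.int64(162)), (np.int64(15), np.int64(186))]
0.035 30 [(np.int64(-10), np.int64(172)), (np.int64(5), np.int64(180))]
0.035 40 [(np.int64(-10), np.int64(195)), (np.int64(-10), np.int64(179))]
0.04 20 [(np.int64(-10), np.int64(146)), (np.int64(-10), np.int64(151))]
0.04 30 [(np.int64(-10), np.int64(164)), (np.int64(-10), np.int64(183))]
0.04 40 [(np.int64(-10), np.int64(168)), (np.int64(80), np.int64(172))]
0.045 20 [(np.int64(-10), np.int64(127)), (np.int64(-10), np.int64(124))]
0.045 30 [(np.int64(-10), np.int64(149)), (np.int64(-10), np.int64(148))]
0.045 40 [(np.int64(70), np.int64(149)), (np.int64(60), np.int64(146))]
[164 165 166 167 169 171 172 176 180 185 189 195 197 197 195 195 193 189
 188 194 198 199 199 200 202 205] [183 188 193 195 196 196 195 194 194 194 193 193 191 186 186 191 191 187
 187 192 198 200 202 203 205 208]
```

```bash
python3 - <<'E'
from needle import *
s0=cv2.imread("pics/bs.png").min(2).astype(int); im=snap('side','d'); d=im.min(2).astype(int)-s0
print(d[168:188,366:386])
# exposed onions in the pan in side / top views: strong change in hue
t=snap('top','d'); hsv=cv2.cvtColor(t,cv2.COLOR_RGB2HSV)
print(hsv[206:226:2,412:436:2,0]); print(hsv[206:226:2,412:436:2,2])
print(proj("top",[np.r_[PAN+.055*A[:2]-.1*np.sin(np.radians(28))*A[:2],.155],np.r_[PAN,.1]]))
E
```

```text
[[ -3  -1   1  -2  -2  -5   1   1   3   6   0  -4  -3  -1  -1  -2   3  -3
   -3   1]
 [ -5   1   1  -2   0  -1  -4   1   3  -3  -2   0  -6  -7  -1  -2  -3  -1
   -2  -1]
 [ -1  -2  -1   0   0  -2  -4   0  -3  -1  -2  -3  -5   3   1  -2  -2  -3
   -2   1]
 [  1  -2  -3  -2  -2  -1   0   1   0  -2   4  -1  -1  -2  -7   4  -1   3
    2  -4]
 [ -1   3   1  -3  -1  -1   0  -2   1   5  -1   1   2  -1   3   0  -1  -2
   -2   5]
 [  1   2   0  -2  -3   0   0   1   2   1   2   1  -2   1  -4   1  -6  -3
   -1   4]
 [  0   0  -2   0   2  -2   2  -1   6   8   0   0  -2   2   0   2   0  -1
    4  -2]
 [  0   0  -1  -3   0   3  -2  -1   9  24  -1   0   3  -1  -2   4  -2  -3
    2   4]
 [  1   0   0   1  -1   0  -1   2  -1   0  -5  -3   1  -2   0   4   0  -2
    3  -2]
 [  0   0  -3   2  -1   2  -3   1  -3  -4   3  -9   7  14  -2   0  -2   2
   -1   1]
 [  0  -1   0  -2   1   0  -1   3  -3  -2   3  -5   6  53  21  -1  -3  -1
   -2  -3]
 [ -2   1  -1  -2   1  -3  -2   0  -2  -1   0  -2   0  29  53  17  -2  -3
    2   0]
 [ -2  -3   3  -1  -1  -3   3   0  -1  -1  -4   0   0 -11  -2  25  10  -1
    2 
[... 981 characters left out ...]
15  15  15   8   6   4   3]
 [ 14  15  16  12  16  15  14  12   5   3   6   5]
 [ 13  13  11  12  11  14   9  13   4   2   6   4]]
[[139 133 124 136 194 236 204 132  78  73  79  80]
 [200 201 200 200 196 207 210 217 224  98  63  63]
 [211 219 224 221 136 241 230 214 175  78  69  70]
 [218 179 243 137 196 229 238 244 225  72  72  71]
 [235 226 220 166 221 239 250 248 157  74  70  75]
 [244 233 198 166 219 239 250 247 151  71  73  72]
 [244 228 196 159 188 227 204 237 122  72  72  71]
 [225 205 229 247 162 187 205 202  93  76  75  73]
 [175 196 237 234 230 222 215 217  81  69  74  74]
 [210 197 188 179 168 158 163 179  75  76  74  71]]
[[426.22902122 216.82864265]
 [423.80092418 220.05022095]]
```

The needle tip has moved about one tick, so one onion is out at 34°. I'll continue slowly to 42°.

Call:
carry_out:
  targets:
    - [[0.1,0,-0.4,0,1.5,0,0],[0.2,0,-0.7,0,3,0,0],[0.2,0,-1.1,0,4.5,0,0],[0.3,0,-1.5,0,6,0,0],[0.3,0,-1.7,0,7,0,0],[0.3,0,-2,0,8,0,0],[0.3,0,-2,0,8,0,0],[0.3,0,-2,0,8,0,0],[0.3,0,-2,0,8,0,0],[0.3,0,-2,0,8,0,0],[0.3,0,-2,0,8,0,0],[0.3,0,-2,0,8,0,0],[0.3,0,-2,0,8,0,0]]

```text
time_s: 16.95
position: [0.512, -0.0027, 0.2682]
ee_rot: [[-0.06, 0.998, -0.021], [0.938, 0.064, 0.341], [0.342, 0.001, -0.94]]
force: [0.2, 0.3, -2.6]
opening: 0.0144
grip_force: 107.6
```

```bash
cat > dd.py <<'E'
from needle import *
def dd(nm):
    s0=cv2.imread("pics/bs.png").min(2).astype(int); im=snap('side',nm); d=(im.min(2).astype(int)-s0)[168:190,366:390]
    ys,xs=np.where(d<-10); w=-d[ys,xs]; print("dark px",list(zip(xs+366,ys+168,w)))
    s=ctrl.read_state(); print(s["time_s"],s["position"],s["force"],"tilt",Ro.from_matrix(Rg.T@s["ee_rot"]).as_rotvec(degrees=True)[1])
    for k in (2,4,6):
        f=round(Ro.from_matrix(Rg.T@s["ee_rot"]).as_rotvec(degrees=True)[1])+k; delta(*tcp(PAN+.055*A[:2],.243,f))
E
python3 -c "
from dd import *
dd('e')"
```

```text
dark px [(np.int64(379), np.int64(180), np.int64(12)), (np.int64(379), np.int64(181), np.int64(12)), (np.int64(380), np.int64(181), np.int64(54)), (np.int64(381), np.int64(181), np.int64(46)), (np.int64(380), np.int64(182), np.int64(17)), (np.int64(381), np.int64(182), np.int64(25))]
17.0 [ 0.51203083 -0.00268681  0.26815358] [ 0.33248036 -0.18931223 -2.22212589] tilt 41.99199971149514
[0.04, -0.12, -0.48, 0.05, 2.01, -0.03]
[0.1, -0.12, -0.98, 0.05, 4.01, -0.03]
[0.15, -0.12, -1.48, 0.05, 6.01, -0.03]
```

Unchanged, still one. I'll go on to 45°.

Call:
carry_out:
  targets:
    - [[0,0,-0.2,0,1,0,0],[0.1,0,-0.5,0,2,0,0],[0.1,0,-0.7,0,3,0,0],[0.1,0,-0.7,0,3,0,0],[0.1,0,-0.7,0,3,0,0],[0.1,0,-0.7,0,3,0,0],[0.1,0,-0.7,0,3,0,0],[0.1,0,-0.7,0,3,0,0],[0.1,0,-0.7,0,3,0,0],[0.1,0,-0.7,0,3,0,0],[0.1,0,-0.7,0,3,0,0],[0.1,0,-0.7,0,3,0,0],[0.1,0,-0.7,0,3,0,0]]

```text
time_s: 18.08
position: [0.5122, -0.0043, 0.2751]
ee_rot: [[-0.059, 0.998, -0.024], [0.919, 0.063, 0.39], [0.391, 0.001, -0.921]]
force: [0.2, 0.5, -1.2]
opening: 0.0143
grip_force: 107.7
```

```bash
python3 -c "
from dd import *
dd('f')"
```

```text
dark px [(np.int64(366), np.int64(168), np.int64(22)), (np.int64(375), np.int64(176), np.int64(27)), (np.int64(376), np.int64(176), np.int64(63)), (np.int64(374), np.int64(177), np.int64(11)), (np.int64(375), np.int64(177), np.int64(44)), (np.int64(376), np.int64(177), np.int64(42))]
18.1333 [ 0.51215213 -0.00430053  0.27511628] [ 0.7602768  -0.02427773 -1.70861185] tilt 44.992210912456336
[0.07, -0.12, -0.52, 0.06, 2.01, -0.04]
[0.13, -0.12, -1.01, 0.07, 4.01, -0.04]
[0.17, -0.12, -1.51, 0.07, 6.01, -0.04]
```

The needle jumped, so I'll tip back now.

Call:
carry_out:
  targets:
    - [[-0.1,0,0.5,0,-2,0,0],[-0.2,0,1,0,-5,0,0],[-0.3,0,1.5,0,-8,0,0]]

```text
time_s: 18.38
position: [0.5121, -0.0018, 0.2599]
ee_rot: [[-0.06, 0.998, -0.015], [0.965, 0.062, 0.256], [0.257, 0.001, -0.967]]
force: [0.1, 0.2, -2.2]
opening: 0.0143
grip_force: 107.6
```

```bash
python3 -c "
from dd import *
dd('g')
for z,f in((.245,30),(.25,15),(.262,0)): print(f);delta(*tcp(PAN+.055*A[:2],z,f))"
```

```text
dark px [(np.int64(366), np.int64(168), np.int64(22)), (np.int64(375), np.int64(176), np.int64(32)), (np.int64(376), np.int64(176), np.int64(63)), (np.int64(374), np.int64(177), np.int64(21)), (np.int64(375), np.int64(177), np.int64(54)), (np.int64(376), np.int64(177), np.int64(38))]
18.4333 [ 5.11741221e-01 -3.36653358e-04  2.59652868e-01] [ 0.20844681  1.68803446 -2.95841865] tilt 36.758060015378554
[-0.13, -0.1, -0.12, 0.04, 2.24, -0.03]
[-0.07, -0.1, -0.62, 0.05, 4.24, -0.03]
[-0.03, -0.1, -1.12, 0.05, 6.24, -0.03]
30
[-0.55, -0.1, 1.89, 0.04, -6.76, -0.03]
15
[-1.97, -0.11, 4.82, 0.04, -21.76, -0.04]
0
[-4.03, -0.11, 6.56, 0.03, -36.76, -0.04]
```

Call:
carry_out:
  targets:
    - [[-0.2,0,0.6,0,-2.5,0,0],[-0.6,0,1.9,0,-7,0,0],[-1,0,2.9,0,-12,0,0],[-1.5,-0.1,3.9,0,-17,0,0],[-2,-0.1,4.8,0,-22,0,0],[-2.7,-0.1,5.4,0,-27,0,0],[-3.3,-0.1,6,0,-32,0,0],[-4,-0.1,6.5,0,-36.8,0,0],[-4,-0.1,6.5,0,-36.8,0,0],[-4,-0.1,6.5,0,-36.8,0,0],[-4,-0.1,6.5,0,-36.8,0,0]]

```text
time_s: 19.35
position: [0.5126, -0.0229, 0.1874]
ee_rot: [[-0.058, 0.998, 0.024], [0.928, 0.063, -0.368], [-0.369, 0.001, -0.929]]
force: [-0.2, 0.2, -2.1]
opening: 0.0143
grip_force: 107.7
```

```bash
python3 -c "
from needle import *
s=ctrl.read_state();print('C',np.array(s['position'])+np.array(s['ee_rot'])@c_t,s['time_s'])
im=snap('top','k'); report(im)
for z in(.262,.122,.109):print(z);delta(*tcp((.492,.06),z,0))"
```

```text
C [ 0.51874381 -0.14485223  0.26261743] 19.35
needle (np.int64(120), np.float32(93.40254), np.float32(16.543362)) (np.int64(201), np.float32(102.14824), np.float32(10.275834)) deg cw 81 g 67.63696485382901
onion blob 414.6666666666667 215.3939393939394 91.5
19.4 [ 0.51294177 -0.02328245  0.18783568] [ 0.68154905 -0.54744845 -2.02027837] tilt [-0.04824981  0.32423869  0.15369874]
0.262
[19.22, -1.44, -7.44, 0.05, -0.32, -0.15]
0.122
[24.39, -1.47, 5.57, 0.05, -0.32, -0.15]
0.109
[24.87, -1.47, 6.77, 0.05, -0.32, -0.15]
```

```bash
python3 - <<'E'
from needle import *
g=255-cv2.imread("pics/k.png").min(2).astype(np.float32); g0=255-cv2.imread("pics/top0.png").min(2).astype(np.float32)
th=np.arange(0,360,6)
for r in((3,8),(8.5,10),(10,12)):
  for G in(g0,g):
    R=np.arange(r[0],r[1],.5); v=[cv2.remap(G,(427.6+R*np.cos(np.radians(t))).astype(np.float32)[None],(261.4+R*np.sin(np.radians(t))).astype(np.float32)[None],1).mean() for t in th]
    print(r,[(int(t),int(x)) for t,x in zip(th,v) if x>15])
E
```

```text
(3, 8) [(42, 18), (48, 28), (54, 20), (96, 16), (102, 22), (108, 38), (114, 72), (120, 93), (126, 57), (132, 25), (228, 16), (234, 20)]
(3, 8) [(48, 18), (192, 44), (198, 98), (204, 84), (210, 44), (216, 20)]
(8.5, 10) [(6, 15), (12, 30), (18, 30), (36, 18), (42, 24), (48, 30), (54, 27), (60, 36), (66, 37), (72, 38), (78, 44), (84, 40), (90, 28), (96, 17), (114, 39), (120, 80), (126, 29), (168, 86), (174, 52), (198, 23), (204, 27), (228, 54), (234, 72), (240, 17), (264, 40), (270, 33), (294, 37), (300, 57), (306, 17), (342, 50), (348, 53)]
(8.5, 10) [(12, 17), (18, 18), (48, 20), (54, 16), (60, 24), (66, 26), (72, 27), (78, 34), (84, 29), (90, 19), (120, 42), (126, 16), (168, 75), (174, 43), (198, 39), (204, 16), (228, 41), (234, 58), (264, 28), (270, 22), (294, 27), (300, 45), (342, 38), (348, 44)]
(10, 12) [(0, 16), (6, 19), (12, 25), (18, 26), (24, 23), (30, 24), (36, 26), (42, 33), (48, 68), (54, 100), (60, 122), (66, 138), (72, 143), (78, 139), (84, 135), (90, 132), (96, 124), (102, 107), (108, 71), (114, 44), (120, 38), (126, 23), (132, 17), (138, 17), (144, 30), (150, 20), (168, 59), (174, 66), (180, 15), (186, 17), (192, 25), (198, 43), (204, 31), (210, 25), (216, 31), (222, 31), (228, 36), (234, 50), (240, 37), (246, 42), (252, 43), (258, 62), (264, 84), (270, 86), (276, 65), (282, 48), (288, 30), (294, 45), (300, 51), (306, 15), (324, 24), (342, 27), (348, 112), (354, 15)]
(10, 12) [(36, 15), (42, 21), (48, 57), (54, 87), (60, 110), (66, 125), (72, 129), (78, 128), (84, 122), (90, 120), (96, 113), (102, 95), (108, 60), (114, 30), (120, 24), (144, 19), (168, 49), (174, 54), (198, 27), (204, 19), (210, 15), (216, 19), (222, 20), (228, 22), (234, 35), (240, 24), (246, 33), (252, 38), (258, 60), (264, 73), (270, 76), (276, 62), (282, 43), (288, 24), (294, 35), (300, 35), (342, 20), (348, 102)]
```

Call:
carry_out:
  targets:
    - [[0.5,0,-0.2,0,0,0,0],[1.5,-0.1,-0.6,0,0,0,0],[3.2,-0.2,-1.2,0,0,0,0],[5.2,-0.4,-2,0,0,0,0],[7.2,-0.6,-2.8,0,0,0,0],[9.2,-0.7,-3.6,0,0,0,0],[11.2,-0.9,-4.4,0,0,0,0],[13.2,-1,-5.1,0,0,0,0],[15.2,-1.2,-5.9,0,0,0,0],[17.2,-1.3,-6.7,0,0,0,0],[18.6,-1.4,-7.2,0,0,0,0],[19.2,-1.4,-7.4,0,0,0,0],[19.2,-1.4,-7.4,0,0,0,0],[19.2,-1.4,-7.4,0,0,0,0]]

```text
time_s: 20.57
position: [0.4855, 0.1814, 0.1845]
ee_rot: [[-0.059, 0.998, 0.024], [0.927, 0.064, -0.371], [-0.372, 0.001, -0.928]]
force: [0.8, -0.2, -2.5]
opening: 0.0145
grip_force: 107.7
```

```bash
python3 - <<'E'
from needle import *
im=snap('top','m'); report(im)
for z in(.122,.109):print(z);delta(*tcp((.492,.06),z,0))
E
```

```text
needle (np.int64(120), np.float32(93.40254), np.float32(16.543362)) (np.int64(201), np.float32(100.34717), np.float32(9.585889)) deg cw 81 g 67.63696485382901
onion blob 326.06666666666666 229.83333333333334 53.0
onion blob 442.8125 221.1875 80.0
onion blob 405.2068965517241 221.6206896551724 77.5
onion blob 429.96666666666664 213.3 83.0
20.6167 [0.48545622 0.18085951 0.18447627] [-0.12692994 -0.47683855 -2.51092751] tilt [0.00168391 0.17920754 0.09757742]
0.122
[5.21, 0.02, 12.83, -0.0, -0.18, -0.1]
0.109
[5.69, 0.02, 14.04, -0.0, -0.18, -0.1]
```

The needle reads 75 g (ticks sit at 120, 145, 170 and 200°, needle at 201°). Three onions lie in the pan, at (443,221), (405,222) and (430,213), and only one is left in the boat, so two went at once. To mend it, I'll stand the boat down and put one onion back.

Call:
carry_out:
  targets:
    - [[0.5,0,1.2,0,0,0,0],[1.2,0,3,0,0,0,0],[2,0,5,0,0,0,0],[2.8,0,7,0,0,0,0],[3.6,0,9,0,0,0,0],[4.4,0,10.8,0,0,0,0],[5,0,12.2,0,0,0,0],[5.3,0,13.1,0,0,0,0],[5.4,0,13.4,0,0,0,0],[5.4,0,13.4,0,0,0,0],[5.4,0,13.4,0,0,0,0]]

```text
time_s: 21.53
position: [0.486, 0.1816, 0.0404]
ee_rot: [[-0.058, 0.998, 0.025], [0.927, 0.063, -0.371], [-0.371, 0.001, -0.928]]
force: [0.6, 0.5, -2.1]
opening: 0.0145
grip_force: 107.7
```

Call:
carry_out:
  targets:
    - [[0.1,0,0.2,0,0,0,0],[0.2,0,0.4,0,0,0,0],[0.2,0,0.4,0,0,0,0]]

```text
time_s: 21.78
position: [0.4858, 0.1823, 0.0358]
ee_rot: [[-0.058, 0.998, 0.025], [0.927, 0.063, -0.37], [-0.371, 0.002, -0.929]]
force: [-0.3, -0.0, -1.2]
opening: 0.0142
grip_force: 107.7
```

Call:
carry_out:
  targets:
    - [[0.1,0,0.2,0,0,0,0],[0.1,0,0.2,0,0,0,1.5],[0.1,0,0.2,0,0,0,1.8],[0.1,0,0.2,0,0,0,2.5],[0.1,0,0.2,0,0,0,4],[0.1,0,0.2,0,0,0,4],[0.1,0,0.2,0,0,0,4],[0.1,0,-1.5,0,0,0,4],[0.1,0,-5,0,0,0,4],[0.1,0,-9,0,0,0,5],[0.1,0,-12,0,0,0,5.5],[0.1,0,-12,0,0,0,5.5],[0.1,0,-12,0,0,0,5.5]]

```text
time_s: 22.87
position: [0.4839, 0.2288, 0.1487]
ee_rot: [[-0.058, 0.998, 0.029], [0.927, 0.064, -0.368], [-0.37, 0.005, -0.929]]
force: [0.5, 0.1, -0.3]
opening: 0.0552
grip_force: 0.0
```

```bash
python3 - <<'E'
from boat import *; from needle import report,ang
im=snap('top','n'); boat(im); report(im)
hsv=cv2.cvtColor(im,cv2.COLOR_RGB2HSV); o=((hsv[...,0]<22)&(hsv[...,1]>125)&(hsv[...,2]>110)).astype(np.uint8)*255
cv2.circle(m:=np.zeros_like(o),(426,218),28,255,-1)
o&=m; o=cv2.morphologyEx(o,cv2.MORPH_OPEN,np.ones((3,3),np.uint8))
for c in cv2.findContours(o,0,1)[0]:
    (x,y),r=cv2.minEnclosingCircle(c); print((x,y,r),onz("top",(x,y),.098))
print(onz("top",(422.5,221.4),.084), ctrl.read_state()['q'])
E
```

```text
area 1588.5 len 0.23224730583636294 wid 0.08451093996651349 lip [ 0.49888082 -0.02961634] hand [0.48219815 0.19486377] ang 94.25023083227983 origins [0.49227745 0.05923779] [0.49198835 0.0631279 ]
needle (np.int64(120), np.float32(93.40254), np.float32(16.543362)) (np.int64(201), np.float32(100.4294), np.float32(9.615115)) deg cw 81 g 67.63696485382901
onion blob 327.0769230769231 236.07692307692307 59.0
onion blob 442.8125 221.1875 80.0
onion blob 405.06666666666666 221.43333333333334 80.0
onion blob 429.83870967741933 213.1290322580645 82.5
22.9167 [0.482593   0.22779777 0.14667257] [ 0.61147252 -0.55131154  0.26240806] tilt [-0.06306836  0.22389145  0.07523079]
(405.0, 222.0, 5.831051826477051) [ 0.51792242 -0.14723107  0.098     ]
(442.5769348144531, 221.65383911132812, 5.869740962982178) [ 0.51680402 -0.25095704  0.098     ]
(429.72222900390625, 213.1666717529297, 5.840035438537598) [ 0.54132822 -0.21748121  0.098     ]
[ 0.52084842 -0.1994431   0.084     ] [ 28.88418058  13.64307477  98.42553641 -20.08258911  78.25635107
  31.16653386]
```

```bash
python3 - <<'E'
from h import *
print("in boat",onz("top",(327.1,236.1),.03))
s=ctrl.read_state(); R=down(10); p=np.array([.5413,-.2172,.20])
delta(p,R); delta([.5413,-.2172,.087],R,p,R)
E
```

```text
in boat [0.49175828 0.06773546 0.03      ]
[-43.56, 3.03, 11.67, -1.12, 21.76, -6.29]
[0.0, 0.0, 11.3, 0.0, 0.0, 0.0]
```

Call:
carry_out:
  targets:
    - [[-4,0.3,-1.5,0,0,0,4.4],[-8,0.6,-1,0,4,-1,4.4],[-12,0.9,1,0,8,-2,4.4],[-16,1.2,2.5,0,12,-3,4.4],[-20,1.5,4,-0.5,16,-4,4.4],[-24,1.8,5.5,-0.7,20,-5,4.4],[-28,2.1,7,-1.1,21.8,-6.3,4.4],[-32,2.4,8.2,-1.1,21.8,-6.3,4.4],[-36,2.6,9.4,-1.1,21.8,-6.3,4.4],[-40,2.8,10.6,-1.1,21.8,-6.3,4.4],[-43.6,3,11.7,-1.1,21.8,-6.3,4.4],[-43.6,3,11.7,-1.1,21.8,-6.3,4.4],[-43.6,3,11.7,-1.1,21.8,-6.3,4.4],[-43.6,3,11.7,-1.1,21.8,-6.3,4.4]]

```text
time_s: 24.08
position: [0.5394, -0.2175, 0.1976]
ee_rot: [[-0.172, 0.985, -0.005], [0.985, 0.172, 0.003], [0.003, -0.004, -1.0]]
force: [-0.3, 0.4, -0.1]
opening: 0.0435
grip_force: 0.0
```

```bash
python3 - <<'E'
from h import *
print(ctrl.read_state()["q"])
delta([.5413,-.2172,.087],down(10))
im=snap('side','p'); hsv=cv2.cvtColor(im,cv2.COLOR_RGB2HSV); o=((hsv[...,0]<20)&(hsv[...,1]>140)&(hsv[...,2]>110)).astype(np.uint8)*255
for c in cv2.findContours(o,0,1)[0]:
    x,y,w,h=cv2.boundingRect(c)
    if cv2.contourArea(c)>12 and 300<x<400 and 120<y<260: print((x,y,w,h))
print(proj("side",[(.5413,-.2172,.096),(.518,-.147,.096),(.517,-.251,.096),(.4918,.0677,.03)]))
E
```

```text
[-2.97257263e+01  8.45367452e+00  9.59208629e+01 -6.61175800e-03
  7.59286526e+01 -3.96104745e+01]
[-0.04, 0.24, 11.06, -0.24, -0.19, -0.11]
(346, 216, 12, 11)
(335, 150, 17, 13)
[[339.7229416  158.58725206]
 [346.1854754  167.94709917]
 [347.28572842 154.96690576]
 [352.20146652 222.62179913]]
```

Call:
carry_out:
  targets:
    - [[0,0.2,3,0,0,0,4.4],[0,0.2,6,0,0,0,4.4],[0,0.2,8.5,0,0,0,4.4],[0,0.2,10,0,0,0,4.4],[0,0.2,11,0,0,0,4.4],[0,0.2,11,0,0,0,4.4],[0,0.2,11,0,0,0,4.4]]
  force: 20

```text
time_s: 24.72
position: [0.5426, -0.2164, 0.0897]
ee_rot: [[-0.175, 0.985, -0.002], [0.985, 0.175, 0.001], [0.001, -0.002, -1.0]]
force: [-0.3, -0.4, -0.5]
opening: 0.0441
grip_force: 0.0
```

Call:
carry_out:
  targets:
    - [[0,0,0,0,0,0,3],[0,0,0,0,0,0,2.8],[0,0,0,0,0,0,2.8],[0,0,0,0,0,0,2.8],[0,0,0,0,0,0,2.8],[0,0,0,0,0,0,2.8]]

```text
time_s: 25.22
position: [0.5428, -0.2178, 0.0902]
ee_rot: [[-0.173, 0.985, -0.001], [0.985, 0.173, -0.0], [-0.0, -0.001, -1.0]]
force: [-0.2, -0.0, -0.1]
opening: 0.0329
grip_force: 19.9
```

Call:
carry_out:
  targets:
    - [[0,0,-0.5,0,0,0,2.8],[0,0,-1.5,0,0,0,2.8],[0,0,-3.5,0,0,0,2.8],[0,0,-6,0,0,0,2.8],[0,0,-9,0,0,0,2.8],[0,0,-11,0,0,0,2.8],[0,0,-11,0,0,0,2.8],[0,0,-11,0,0,0,2.8]]

```text
time_s: 25.88
position: [0.5439, -0.2182, 0.2025]
ee_rot: [[-0.173, 0.985, 0.003], [0.985, 0.173, -0.002], [-0.003, 0.002, -1.0]]
force: [0.7, 0.8, -0.5]
opening: 0.0331
grip_force: 20.0
```

```bash
python3 - <<'E'
from h import *
s=ctrl.read_state(); print(s["opening"],s["grip_force"],s["position"])
R=down(94); p=np.array([.495,.019,.15]); delta([.495,.019,.2],R); delta(p,R); delta([.495,.019,.053],R,p,R)
from needle import report; report(snap('top','r'))
E
```

```text
0.033129285481743403 19.966018795967102 [ 0.54387872 -0.21824221  0.20252602]
[24.21, -0.7, 0.19, -0.0, 0.21, -84.02]
[24.23, -0.71, 5.19, -0.0, 0.21, -84.02]
[0.0, 0.0, 9.7, 0.0, 0.0, 0.0]
needle (np.int64(120), np.float32(93.40254), np.float32(16.543362)) (np.int64(324), np.float32(214.37187), np.float32(119.362465)) deg cw 204 g 170.34494852075454
onion blob 326.9736842105263 236.26315789473685 27.0
onion blob 405.06666666666666 221.43333333333334 78.0
25.9333 [ 0.54287632 -0.21768911  0.20054009] [-0.24900521 -0.5472627  -1.20075892] tilt [-1.18614566 21.95384366 -6.20416713]
```

The onion is held. Next I'll carry it to the boat and turn.

Call:
carry_out:
  targets:
    - [[1.5,0,0,0,0,-6,2.8],[3.5,-0.1,0,0,0,-12,2.8],[5.5,-0.2,0,0,0,-18,2.8],[7.5,-0.2,0,0,0,-24,2.8],[9.5,-0.3,0,0,0,-30,2.8],[11.5,-0.3,0,0,0,-36,2.8],[13.5,-0.4,0,0,0,-42,2.8],[15.5,-0.4,0,0,0,-48,2.8],[17.5,-0.5,0.5,0,0,-54,2.8],[19.5,-0.5,1.5,0,0,-60,2.8],[21.5,-0.6,2.5,0,0,-66,2.8],[23,-0.7,3.5,0,0,-72,2.8],[24.2,-0.7,4.5,0,0,-78,2.8],[24.2,-0.7,5.2,0,0,-84,2.8],[24.2,-0.7,5.2,0,0,-84,2.8],[24.2,-0.7,5.2,0,0,-84,2.8],[24.2,-0.7,5.2,0,0,-84,2.8]]

```text
time_s: 27.35
position: [0.4936, 0.0193, 0.1476]
ee_rot: [[-0.998, -0.066, -0.002], [-0.066, 0.998, 0.0], [0.002, 0.0, -1.0]]
force: [0.7, 0.6, 0.4]
opening: 0.0331
grip_force: 20.0
```

```bash
python3 - <<'E'
from h import *
s=ctrl.read_state(); print(s["opening"],s["grip_force"],s["position"])
delta([.495,.019,.054],down(94))
E
```

```text
0.03307575912862419 19.993142187595367 [0.49361967 0.01928843 0.14764669]
[-0.16, -0.04, 9.36, 0.01, -0.12, -0.2]
```

Call:
carry_out:
  targets:
    - [[-0.1,0,2.5,0,0,0,2.8],[-0.1,0,5,0,0,0,2.8],[-0.1,0,7,0,0,0,2.8],[-0.1,0,8.5,0,0,0,2.8],[-0.1,0,9.3,0,0,0,2.8],[-0.1,0,9.3,0,0,0,2.8],[-0.1,0,9.3,0,0,0,2.8],[-0.1,0,9.3,0,0,0,3.7],[-0.1,0,9.3,0,0,0,4.1],[-0.1,0,9.3,0,0,0,4.1],[-0.1,0,9.3,0,0,0,4.1],[-0.1,0,9.3,0,0,0,4.1],[-0.1,0,7,0,0,0,4.1],[-0.1,0,3,0,0,0,4.1],[-0.1,0,-3,0,0,0,4.1],[-0.1,0,-7,0,0,0,4.1],[-0.1,4,-9,0,0,0,4.1],[-0.1,10,-9,0,0,0,4.1],[-0.1,14,-9,0,0,0,4.1],[-0.1,18,-9,0,0,0,4.1]]

```text
time_s: 29.02
position: [0.4846, 0.176, 0.2394]
ee_rot: [[-0.998, -0.068, 0.002], [-0.068, 0.998, 0.001], [-0.002, 0.001, -1.0]]
force: [1.9, 0.0, -0.1]
opening: 0.0413
grip_force: 0.0
```

Call:
carry_out:
  targets:
    - [[0,3.5,0,0,0,0,4.1],[0,7,0,0,0,0,4.1],[0,8,0,0,0,0,4.1],[0,8,0,0,0,0,4.1],[0,8,0,0,0,0,4.1],[0,8,0,0,0,0,4.1],[0,8,0,0,0,0,4.1],[0,8,0,0,0,0,4.1]]

```text
time_s: 29.68
position: [0.4789, 0.253, 0.2375]
ee_rot: [[-0.998, -0.068, -0.001], [-0.068, 0.998, -0.0], [0.001, -0.0, -1.0]]
force: [0.7, -0.5, 0.1]
opening: 0.0409
grip_force: 0.0
```

```bash
python3 - <<'E'
from boat import *; from needle import report
im=snap('top','z'); boat(im); report(im)
im=snap('side','z'); hsv=cv2.cvtColor(im,cv2.COLOR_RGB2HSV); o=((hsv[...,0]<20)&(hsv[...,1]>140)&(hsv[...,2]>110)).astype(np.uint8)*255
for c in cv2.findContours(o,0,1)[0]:
    x,y,w,h=cv2.boundingRect(c)
    if cv2.contourArea(c)>12 and 300<x<400 and 120<y<260: print("side",(x,y,w,h))
E
```

```text
area 1587.5 len 0.23327524865867189 wid 0.08456058652010923 lip [ 0.49723813 -0.03038818] hand [0.48291457 0.19520771] ang 93.63295252097262 origins [0.49153214 0.05948101] [0.49134523 0.06242493]
needle (np.int64(120), np.float32(93.40254), np.float32(16.543362)) (np.int64(171), np.float32(107.31523), np.float32(11.115865)) deg cw 51 g 42.586237130188636
onion blob 322.4642857142857 236.46428571428572 65.0
onion blob 334.10714285714283 234.60714285714286 65.0
onion blob 443.1875 221.21875 78.0
onion blob 405.1333333333333 221.36666666666667 78.0
29.7333 [0.47894634 0.25317056 0.2375048 ] [ 0.76386423  0.41888232 -0.69981607] tilt [-17.24024763  17.29524585 -88.97755131]
side (345, 213, 13, 14)
side (343, 150, 8, 9)
```

The needle is at 171°, on the 50 g long tick at about 170°. Two onions are in the pan and two in the boat, which stands upright, and the arm is clear. I'll hand it in.

```bash
python3 -c "
from bench import ctrl
print(ctrl.sign_off())"
```

```text
the job is handed in; nothing more can be done
None
```

Handed in at about 30 s: two onions are in the pan with the needle on the 50 g tick, and the boat stands upright and released with the other two, but three rolled out on the tip, so I picked one back out of the pan and returned it to the boat.

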